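# Gather the slotted masses in the lipped corner of the tray

## Robot

A 7-joint arm with a two-finger parallel gripper is mounted at the origin on the work surface. World frame = base frame: x ahead of the robot, y to its left, z up, the work surface at z = 0. Lengths are in m, angles in rad, forces in N, time in s.
With the tool pointing down it reaches from about 0.425 to 0.925 m from the base axis. Payload 6.8 kg.
Tool frame: the origin (TCP) lies between the finger pads; the fingertips stand 14 mm ahead of it and the grasp point (between the pads) lies 5 mm behind it (manip.tcp_to_tips is the distance from the TCP to the fingertips, in m); z points along the fingers, y is the direction in which the jaws open and shut (so a half turn about z gives the same grasp; the last joint's range is limited). The gripper opens to 88 mm and grips with 3 to 60 N. Pads are 20 mm wide; open, the fingers measure 115 mm over their backs; the gripper's body (75 mm by 178 mm) begins 61 mm behind the grasp point.
Start: joints at [-1.316, 0.477, 0.022, 1.555, -0.011, 1.109, -0.083], TCP at [0.24, 0.631, 0.237] pointing down, gripper open.
Joint ranges: [-2.96, 2.96], [-0.34, 2.1], [-1.41, 1.46], [0.24, 2.44], [-1.37, 4.51], [0.17, 1.92], [-2.96, 2.96]. Speed limits (rad/s): [2.39, 2.39, 3.14, 3.14, 3.14, 3.14, 3.14].

## Interface

Orientations are given as a unit quaternion [x, y, z, w].
In Python, from cell import manip gives the robot as it stands.
- The arm moves only by the tool step_arm, never from a script. Its argument "commands" is text: rows parted by semicolons, each of 4 numbers parted by spaces: the shift along the tool's x, y, z as a fraction of full scale, then the turn about the tool's z as a fraction of full scale. A call has 1 to 12 rows; each row is the pose to reach, as a shift and turn from the pose commanded when the call began, along the tool's axes at that moment, turning the shorter way round; what a row does not reach only later rows make up. Full scale, the value 1, is 120 mm for a shift and 2 pi rad for a turn. A row lasts 1/10 s, in which the tool goes at most 50 mm and 8.59 degrees, less where a joint would pass 70% of its speed; a pose out of reach is approached as far as the arm can. A call with a number of a shift or a turn outside -1 to 1 is refused whole. A call with a gripper value outside its range is refused whole. "fingers" is the finger opening in mm, from 0 to 87.8, set as the call begins (left out, the last holds). The fingers move at their own pace and stop on an object; the grip force is fixed at half the most. Time passes only in rows, so rows that repeat a pose let the fingers close. It gives the time, the measured TCP pose, the force and the opening at its end, in the units of the state.
- manip.observe(): the state, without advancing time (a new reading comes with each control period).
- manip.get_image(name): name is "scene" or "top" or "wrist"; returns the picture (480x640x3 uint8, red, green, blue); there is no depth.
- manip.calibration(name): a dict with "fx", "fy", "cx", "cy" (pixels), "eye" and "orientation" of the camera in the world. Camera axes: x right, y down, z forward; pixel columns grow to the right and rows downward; lengths in m; the calibration is good to about 2 mm. A picture is of the moment at which its call begins: read the wrist's pose just before it. calibration takes no time and is no camera call; for the wrist camera it gives the pose at the moment of the call.
- manip.job_done(): hands the job in, once; it reports no verdict.
The state is a dict: "t": time; "joint_pos": joint angles; "joint_velocities": joint speeds; "tau": joint torques, N m; "eef_pos": TCP position; "tcp_rot": TCP orientation; "contact_force": force on the tool from outside, world axes, zero at the start; "torque": the same for the moment, N m; "width": opening from 0.0 (shut) to 1.0 (fully open).
Only numpy, scipy, OpenCV 4.12 (cv2) and the standard library are available. Lean on these libraries where they do the work, as an engineer would, in place of code of your own. Each camera call takes 0.05 s, during which the arm holds its last target. There are 200 camera calls.

## Task

The mass set is being gathered up for counting after the practical: put the slotted mass that was left out on the bench into the white tray with the other three, laid in rather than dropped, and let go of it while the tray stands flat. Then take the tray by its rim and tip it where it stands until all four masses have slid together into the corner with the pouring lip, and finish still holding it tilted and steady like that, with nothing spilt, while they are counted. Leave the rubber bung and the little white bottle where they are.

Things in the scene. Friction and masses are not known exactly. Their poses are not given: they have to be found in the camera images.
- tray: white plastic tray, open on top, flat on the bench; 220 mm (its x) by 160 mm (its y) over the rim, 55 mm high, about 0.22 kg. Origin: centre of the underside (214 x 154 mm), z up. Inner floor 206 x 146 mm, 4 mm above the underside; walls 4 mm thick. The underside grips the bench, so the tray can be tipped about a bottom corner; inside it is slippery. A flask and a tube rack stand farther out
- tray_lip_corner (a point): inner floor corner below the pouring lip, at (-103, -73, 4) mm in the tray's frame: the masses are to gather here. At this corner the wall is lowered to 36 mm for 32 mm each way and a sloping V-shaped lip sticks out about 20 mm beyond the corner, diagonally, its cheeks 60 mm high
- tray_high_corner (a point): outer top corner of the tray's rim diagonally opposite the lip, at (110, 80, 55) mm in the tray's frame; it has to rise. The rim is a band 10 mm wide, from 41 to 55 mm above the underside, along the top of all four walls (outer faces at x = +-110, y = +-80 mm): pinch it from above, one finger inside and one outside the wall
- mass_a: slotted 50 g mass: flat grey steel disc 30 mm in diameter, 9 mm thick, with a narrow radial slot (a black line), lying flat in the tray; origin: centre of its underside. It starts to slide on the tray's floor at 7 to 11 degrees of tilt, needs more along a wall; at 25 to 30 degrees towards the lip corner all masses run home within a second or two
- mass_b: a second such mass, in the tray; origin: centre of its underside
- mass_c: a third such mass, in the tray; origin: centre of its underside
- mass_stray: a fourth such mass (30 x 9 mm, 50 g), lying flat on the bench beside the tray; origin: centre of its underside. The quarter of the tray by the lip is free of masses at the start
- bung: black rubber bung, a stubby cone 34 mm wide at the foot and 28 mm high, loose on the bench, to be left alone; origin: centre of its foot
- tablet_bottle: small white plastic bottle with a cap, 46 mm in diameter and 78 mm high, loose on the bench, to be left alone; origin: centre of its foot

How it is judged:
By the outcome, as a careful person would: the job done as asked, in the order asked, and still so for the second after the job is handed in, while the arm keeps its last pose, push and grip.
It also fails if it takes over 51 s, if anything falls off the work surface, if the arm or the gripper's body presses on something with over 40 N, if the wrist force passes 120 N, or if a joint passes its speed limit or range.

## Working session

There is one attempt and no reset: what is moved stays moved. The work goes in short steps, Python scripts to look and compute and a tool call to move; the robot and the scene stay as the last step left them, time stands still between calls to the robot, and variables do not carry over. Pictures are saved under pics/ and viewed, about 8 in all and at most 12, crops included, and the job is handed in when it is done.

Besides the shell and the picture viewer there is one more tool, called after ">>>" by a JSON object that holds its "name" and its "arguments", one argument or row to a line. step_arm: Moves the arm, as the interface text tells. Its arguments: {"type":"object","properties":{"commands":{"type":"string"},"fingers":{"type":"number"}},"required":["commands"]}

```bash
ls; mkdir -p pics; cat > h.py <<'E'
import numpy as np, cv2
from scipy.spatial.transform import Rotation as R
from cell import manip
def ray(c,u,v):
    d=R.from_quat(c["orientation"]).apply([(u-c["cx"])/c["fx"],(v-c["cy"])/c["fy"],1]); return np.array(c["eye"]),d
def onz(c,u,v,z):
    e,d=ray(c,u,v); return e+d*(z-e[2])/d[2]
def proj(c,p):
    q=R.from_quat(c["orientation"]).inv().apply(np.atleast_2d(p)-np.array(c["eye"]))
    return np.c_[q[:,0]/q[:,2]*c["fx"]+c["cx"],q[:,1]/q[:,2]*c["fy"]+c["cy"]]
def tri(obs):
    A=np.zeros((3,3));b=np.zeros(3)
    for c,u,v in obs:
        e,d=ray(c,u,v);d/=np.linalg.norm(d);P=np.eye(3)-np.outer(d,d);A+=P;b+=P@e
    return np.linalg.solve(A,b)
def save(n,im): cv2.imwrite("pics/"+n,cv2.cvtColor(im,cv2.COLOR_RGB2BGR))
E
python3 - <<'E'
from h import *
for n in ("top","scene"):
    save(n+"0.png",manip.get_image(n)); print(n,manip.calibration(n))
o=manip.observe();print(o)
print(R.from_quat(o["tcp_rot"]).as_matrix().round(3), manip.tcp_to_tips)
E
```

```text
pics
top {'fx': 506.11919102769457, 'fy': 506.11919102769457, 'cx': 325.29837933515506, 'cy': 237.4685009622731, 'eye': array([ 0.41486112, -0.01463993,  0.95447515]), 'orientation': array([ 0.70575295, -0.7037232 ,  0.05538655, -0.06015615])}
scene {'fx': 471.5237541880573, 'fy': 471.5237541880573, 'cx': 325.4911550358805, 'cy': 243.33899957854823, 'eye': array([ 0.97609009, -0.30900078,  0.70395869]), 'orientation': array([ 0.83905428,  0.42845927, -0.15262095, -0.29852539])}
{'t': 0.1, 'joint_pos': array([-1.31611346,  0.47767008,  0.02233772,  1.55628763, -0.01150563,
        1.10929368, -0.0831011 ]), 'joint_velocities': array([-2.62276250e-04, -2.35837041e-03, -3.47938368e-04, -2.52524696e-03,
        2.03210482e-03, -4.21803096e-05,  2.76039883e-04]), 'tau': array([ 4.10672437e-03, -5.84086454e+01,  1.53986737e+00, -2.73310000e+01,
       -5.41490433e-02,  1.31929934e-02,  6.30062641e-05]), 'eef_pos': array([0.23937108, 0.63060936, 0.23583801]), 'tcp_rot': array([ 1.80387739e-01,  9.83595282e-01, -7.60320594e-04, -8.79473903e-05]), 'contact_force': array([ 1.88311368e-04, -3.48897146e-01,  3.22046457e-01]), 'torque': array([ 0.00632053,  0.0672183 , -0.02620258]), 'width': 0.9957867660292569}
[[-0.935  0.355 -0.   ]
 [ 0.355  0.935 -0.001]
 [-0.    -0.002 -1.   ]] 0.014
```

View pics/top0.png

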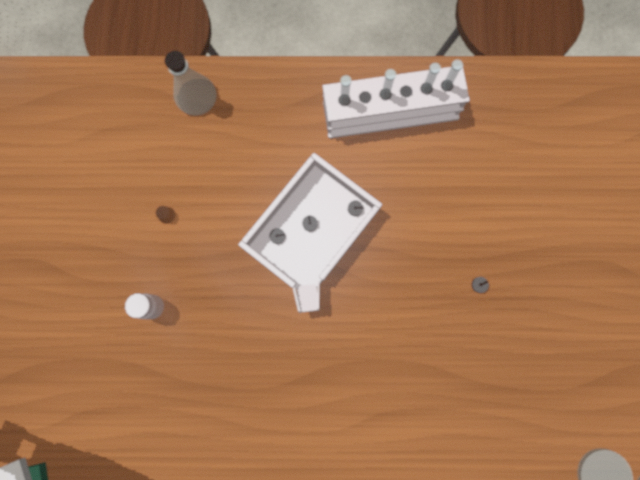

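View pics/scene0.png

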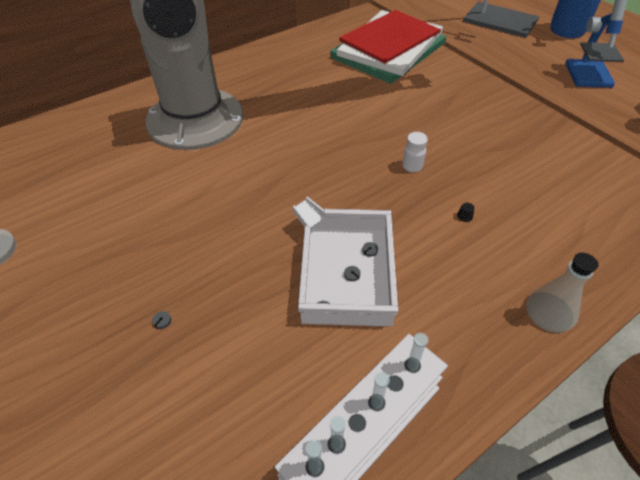

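Top: tray rim corners at about (314,155) far, (381,205), (240,244) and lip (300,288); masses at (277,236), (310,223), (356,208); stray at (481,285); bung (165,214) and bottle (140,306) well away. Scene: stray (162,320). I'll enlarge both views next.

```bash
python3 - <<'E'
import cv2,numpy as np
t=cv2.imread("pics/top0.png");s=cv2.imread("pics/scene0.png")
def crop(im,x,y,w,h,k):
    o=cv2.resize(im[y:y+h,x:x+w],None,fx=k,fy=k,interpolation=cv2.INTER_CUBIC)
    for i in range(0,w,20): cv2.putText(o,str(x+i),(i*k,8),0,.3,(255,0,0));cv2.line(o,(i*k,8),(i*k,14),(255,0,0))
    for i in range(0,h,20): cv2.putText(o,str(y+i),(0,i*k+4),0,.3,(255,0,0));cv2.line(o,(18,i*k),(26,i*k),(255,0,0))
    return o
A=np.zeros((600,800,3),np.uint8)
A[0:600,0:520]=0
a=crop(t,230,145,160,175,3); b=crop(s,285,190,125,140,2); 
A[:a.shape[0],:480]=a
b=crop(s,290,190,120,140,2); A[0:280,500:740]=b
c=crop(t,460,265,40,40,3+3); A[290:530,500:740]=c
cv2.imwrite("pics/c1.png",A)
B=crop(s,280,180,130,150,4); C=np.zeros((600,800,3),np.uint8); C[:,:520]=B; C[:240,540:780]=crop(s,142,300,40,40,6); cv2.imwrite("pics/c2.png",C)
E
```

```text
(no output)
```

View pics/c1.png

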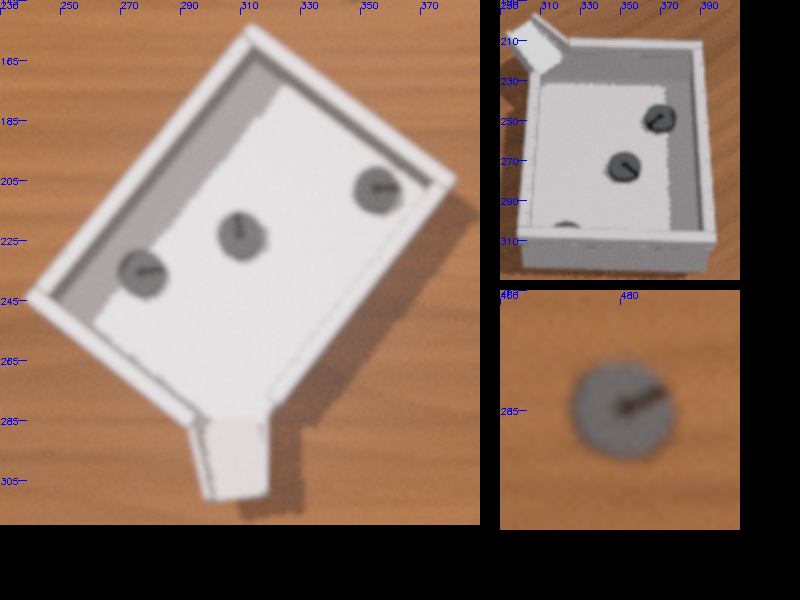

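View pics/c2.png

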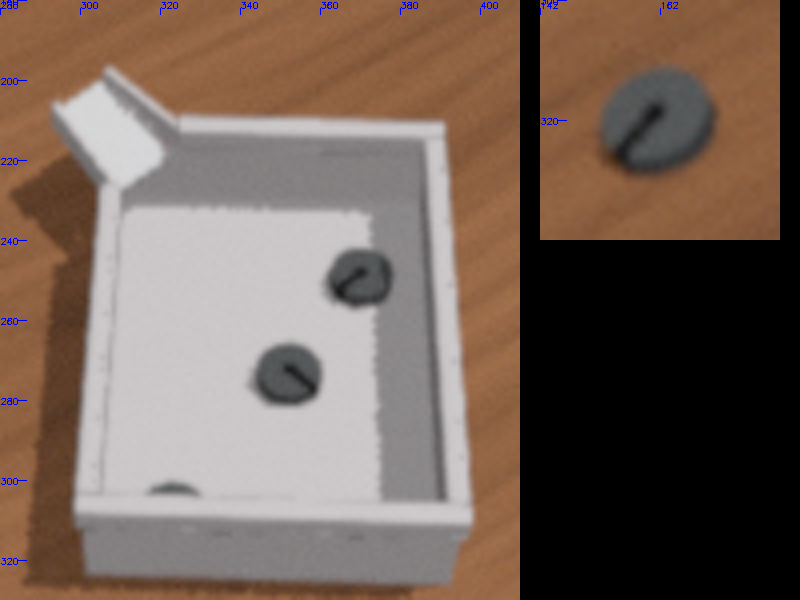

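Crop reading — top: rim corners (313.3,152.7), (382.3,204.3), (239,244); stray (480.5,285), slot towards image right/up. Scene: same corners (397.7,307), (298.9,305), (391.3,210.5); stray top face (162,318.5).

```bash
cat >> h.py <<'E'
T=manip.calibration("top");S=manip.calibration("scene")
E
python3 - <<'E'
from h import *
from scipy.optimize import least_squares
tp=np.array([(313.3,152.7),(382.3,204.3),(239,244)]);sp=np.array([(397.7,307),(298.9,305),(391.3,210.5)])
loc=np.array([(110,80,55),(110,-80,55),(-110,80,55)])/1e3
for a,b in zip(tp,sp): print(tri([(T,*a),(S,*b)]).round(4))
st=tri([(T,480.5,285),(S,162,318.5)]);print("stray",st, onz(T,480.5,285,.009),onz(S,162,318.5,.009))
def W(p,q): return R.from_euler("z",p[2]).apply(q)+[p[0],p[1],p[3]]
f=lambda p:np.r_[(proj(T,W(p,loc))-tp).ravel(),(proj(S,W(p,loc))-sp).ravel()]
r=least_squares(f,[.5,.0,-.9,0]);print(r.x,np.degrees(r.x[2]),f(r.x).round(1))
ri=least_squares(lambda q:f([*q,0]),r.x[:3]);p=[*ri.x,0];print("z0",p)
np.save("tray.npy",p)
for u,v in [(277.3,236),(310.5,224),(356,208.7)]:
    w=onz(T,u,v,.013);print("mass",w,R.from_euler("z",-p[2]).apply(w-[p[0],p[1],0])*1e3)
print("proj lip floor,corner", W(p,[[-.103,-.073,.004],[.11,.08,.055]]))
# slot direction
a=onz(T,480.5,285,.009);b=onz(T,486.5,282.3,.009);print("slot ang",np.degrees(np.arctan2(*(b-a)[[1,0]])))
c=manip.calibration("wrist");print(c)
E
```

```text
[0.7222 0.0152 0.0575]
[ 0.6254 -0.1102  0.0556]
[0.5525 0.149  0.0513]
stray [ 0.48297279 -0.29711062  0.00322517] [ 0.48194656 -0.29708478  0.009     ] [ 0.48797316 -0.29565699  0.009     ]
[ 0.58793672  0.01987909 -0.66331304 -0.00092829] -38.00503775780022 [-0.4 -0.6 -0.6 -0.2 -2.   0.4 -0.2  2.  -1.4  0.8 -0.7 -1.8]
z0 [np.float64(0.5880378825859636), np.float64(0.019673850753121707), np.float64(-0.6631476507553533), 0]
mass [0.57285084 0.08260607 0.013     ] [-50.70937985  40.24511938  13.        ]
mass [0.59604358 0.02011694 0.013     ] [ 6.03619076  5.27749619 13.        ]
mass [ 0.62586255 -0.0662225   0.013     ] [ 82.68587771 -44.4064655   13.        ]
proj lip floor,corner [[0.46192903 0.02555243 0.004     ]
 [0.72397235 0.01500248 0.055     ]]
slot ang -66.07026543436788
{'fx': 347.5396719645265, 'fy': 347.5396719645265, 'cx': 325.82235261035083, 'cy': 238.79253600033587, 'eye': array([0.17277663, 0.65584312, 0.38441228]), 'orientation': array([0.81548453, 0.56305516, 0.07511542, 0.11095737])}
```

>>> {"name": "step_arm", "arguments": {
  "commands": "-0.5 -0.37 0 0; -1 -0.73 0 0; -1 -0.73 0 0"
}}

```text
t: 0.4
eef_pos: [0.3213, 0.5047, 0.2361]
tcp_rot: [0.18, 0.984, -0.001, -0.0]
contact_force: [1.0, 0.1, 0.4]
width: 1.001
```

>>> {"name": "step_arm", "arguments": {
  "commands": "-0.5 -0.37 0 0; -1 -0.73 0 0; -1 -0.73 0 0"
}}

```text
t: 0.7
eef_pos: [0.4025, 0.3799, 0.2364]
tcp_rot: [0.181, 0.984, -0.0, -0.0]
contact_force: [0.8, -0.3, -0.2]
width: 0.997
```

>>> {"name": "step_arm", "arguments": {
  "commands": "-0.5 -0.37 0 0; -1 -0.73 0 0; -1 -0.73 0 0"
}}

```text
t: 1.0
eef_pos: [0.4835, 0.2555, 0.2366]
tcp_rot: [0.18, 0.984, -0.0, -0.0]
contact_force: [0.2, 1.1, 0.4]
width: 1.001
```

>>> {"name": "step_arm", "arguments": {
  "commands": "-0.17 -0.43 0 0; -0.33 -0.86 0 0; -0.33 -0.86 0 0"
}}

```text
t: 1.3
eef_pos: [0.4831, 0.1404, 0.2364]
tcp_rot: [0.185, 0.983, -0.001, -0.0]
contact_force: [0.5, 0.8, 0.3]
width: 1.004
```

>>> {"name": "step_arm", "arguments": {
  "commands": "-0.17 -0.43 0 0; -0.33 -0.86 0 0; -0.33 -0.86 0 0"
}}

```text
t: 1.6
eef_pos: [0.4831, 0.0314, 0.2367]
tcp_rot: [0.184, 0.983, -0.001, -0.0]
contact_force: [-0.1, 0.1, -0.3]
width: 0.995
```

>>> {"name": "step_arm", "arguments": {
  "commands": "-0.17 -0.43 0 0; -0.33 -0.86 0 0; -0.33 -0.86 0 0"
}}

```text
t: 1.9
eef_pos: [0.4836, -0.0786, 0.2368]
tcp_rot: [0.183, 0.983, -0.001, 0.0]
contact_force: [-0.2, 1.1, -1.0]
width: 1.0
```

>>> {"name": "step_arm", "arguments": {
  "commands": "-0.17 -0.43 0 0; -0.33 -0.86 0 0; -0.33 -0.86 0 0"
}}

```text
t: 2.2
eef_pos: [0.4841, -0.1888, 0.2368]
tcp_rot: [0.183, 0.983, -0.001, 0.0]
contact_force: [-0.3, -0.5, 0.1]
width: 1.002
```

>>> {"name": "step_arm", "arguments": {
  "commands": "-0.17 -0.43 0 0.023; -0.33 -0.86 0.3 0.046; -0.33 -0.86 0.6 0.069; -0.33 -0.86 0.6 0.092; -0.33 -0.86 0.6 0.115; -0.33 -0.86 0.6 0.125; -0.33 -0.86 0.6 0.125; -0.33 -0.86 0.6 0.125",
  "fingers": 60
}}

```text
t: 3.0
eef_pos: [0.4856, -0.2936, 0.1643]
tcp_rot: [0.542, 0.841, 0.0, -0.0]
contact_force: [0.2, 0.2, 1.1]
width: 0.681
```

```bash
python3 - <<'E'
from h import *
o=manip.observe();c=manip.calibration("wrist");save("w1.png",manip.get_image("wrist"))
print(o["t"],o["joint_pos"].round(2),o["eef_pos"],R.from_quat(o["tcp_rot"]).as_matrix().round(3).tolist())
print(proj(c,[[.484,-.297,.009],o["eef_pos"]]),c["eye"])
E
```

```text
3.0 [-0.05  0.44  0.63  1.92 -0.33  0.89  1.17] [ 0.485612   -0.29356252  0.16431186] [[-0.414, 0.911, -0.0], [0.911, 0.414, 0.001], [0.001, 0.0, -1.0]]
[[321.93609085 228.19810367]
 [324.5764118  301.45595697]] [ 0.45666156 -0.22851348  0.31299564]
```

View pics/w1.png

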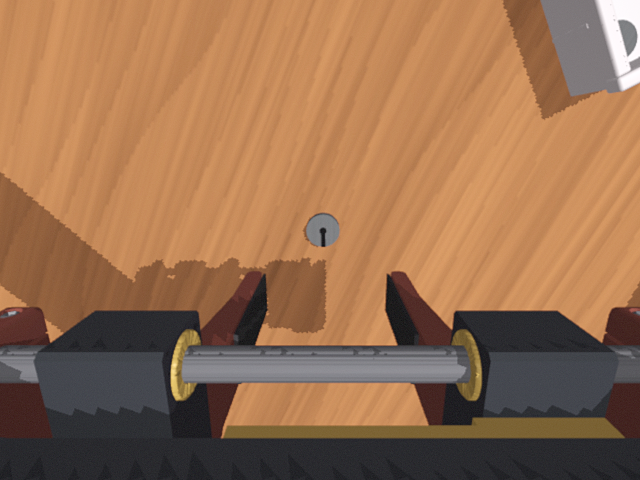

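Wrist picture: stray at (322.5,230), slot pointing down, perpendicular to the jaws; nothing else is close.

```bash
python3 - <<'E'
from h import *
c=manip.calibration("wrist");o=manip.observe()
w=onz(c,322.5,230,.009);m=tri([(T,480.5,285),(S,162,318.5),(c,322.5,230)])
print(w,m,tri([(S,162,318.5),(c,322.5,230)]),tri([(T,480.5,285),(c,322.5,230)]))
M=R.from_quat(o["tcp_rot"]).as_matrix()
for g in(w,m): print((M.T@(np.array([g[0],g[1],.0165])-o["eef_pos"])/.12).round(3))
E
```

```text
[ 0.48503263 -0.29870491  0.009     ] [ 0.48416839 -0.29775295  0.00519509] [ 0.48573797 -0.29735401  0.0069432 ] [ 0.48399053 -0.29952078  0.00288249]
[-0.036 -0.02   1.233]
[-0.025 -0.023  1.233]
```

>>> {"name": "step_arm", "arguments": {
  "commands": "-0.03 -0.02 0.3 0; -0.03 -0.02 0.6 0; -0.03 -0.02 0.8 0; -0.03 -0.02 1 0; -0.03 -0.02 1 0",
  "fingers": 50
}}

```text
t: 3.55
eef_pos: [0.4826, -0.2977, 0.0421]
tcp_rot: [0.542, 0.84, -0.0, -0.003]
contact_force: [-0.4, 0.2, 0.7]
width: 0.568
```

>>> {"name": "step_arm", "arguments": {
  "commands": "0 0 0.1 0; 0 0 0.17 0; 0 0 0.22 0; 0 0 0.22 0; 0 0 0.22 0"
}}

```text
t: 4.05
eef_pos: [0.4843, -0.2994, 0.0185]
tcp_rot: [0.543, 0.84, 0.0, 0.0]
contact_force: [-0.1, 0.5, 0.7]
width: 0.572
```

>>> {"name": "step_arm", "arguments": {
  "commands": "0 0 0 0; 0 0 0 0; 0 0 0 0; 0 0 0 0; 0 0 0 0; 0 0 0 0; 0 0 0 0; 0 0 0 0",
  "fingers": 20
}}

```text
t: 4.85
eef_pos: [0.4843, -0.2994, 0.0185]
tcp_rot: [0.543, 0.84, 0.0, 0.0]
contact_force: [0.7, 0.4, 4.3]
width: 0.33
```

>>> {"name": "step_arm", "arguments": {
  "commands": "0 0 -0.1 0; 0 0 -0.4 -0.02; 0 0 -0.7 -0.04; 0 0 -0.95 -0.06; 0 0 -0.95 -0.077; 0 0 -0.95 -0.077"
}}

```text
t: 5.45
eef_pos: [0.4844, -0.2996, 0.1337]
tcp_rot: [0.326, 0.945, 0.0, 0.001]
contact_force: [0.5, 0.4, -0.8]
width: 0.323
```

>>> {"name": "step_arm", "arguments": {
  "commands": "0.1 0.2 0 0; 0.23 0.4 0 0; 0.35 0.6 0 0; 0.47 0.8 0 0"
}}

```text
t: 5.85
eef_pos: [0.498, -0.1878, 0.1315]
tcp_rot: [0.328, 0.945, -0.0, -0.001]
contact_force: [0.5, -0.3, -0.4]
width: 0.327
```

>>> {"name": "step_arm", "arguments": {
  "commands": "0.12 0.2 0 0; 0.23 0.4 0 0; 0.35 0.6 0 0; 0.47 0.8 0 0"
}}

```text
t: 6.25
eef_pos: [0.5129, -0.0775, 0.1316]
tcp_rot: [0.328, 0.945, -0.0, -0.001]
contact_force: [0.0, 1.7, -0.4]
width: 0.328
```

>>> {"name": "step_arm", "arguments": {
  "commands": "0.12 0.2 0 0; 0.23 0.4 0 0; 0.35 0.6 0 0; 0.47 0.75 0 0; 0.47 0.8 0 0; 0.47 0.8 0 0"
}}

```text
t: 6.85
eef_pos: [0.5284, 0.0321, 0.1318]
tcp_rot: [0.326, 0.945, -0.0, -0.0]
contact_force: [0.3, -0.5, -0.8]
width: 0.325
```

```bash
python3 - <<'E'
from h import *
o=manip.observe();c=manip.calibration("wrist");save("w2.png",manip.get_image("wrist"))
p=np.load("tray.npy");M=R.from_quat(o["tcp_rot"]).as_matrix()
print(o["t"],o["joint_pos"].round(2),o["eef_pos"],M.round(3).tolist(),"width",o["width"]*88,"F",o["contact_force"])
print("tray frame",R.from_euler("z",-p[2]).apply(o["eef_pos"]-[p[0],p[1],0])*1e3)
loc=np.array([(110,80,55),(110,-80,55),(-110,80,55),(100,70,55),(-51,40,13),(6,5,13)])/1e3
print(proj(c,R.from_euler("z",p[2]).apply(loc)+[p[0],p[1],0]).round(0).tolist())
E
```

```text
6.85 [-0.52  0.4   0.43  2.02 -0.23  0.77  0.95] [0.5284466  0.03208436 0.13178984] [[-0.787, 0.617, -0.001], [0.617, 0.787, -0.001], [0.0, -0.001, -1.0]] width 28.603067008596078 F [ 0.29826485 -0.52929986 -0.8110072 ]
tray frame [-54.60132877 -26.90421366 131.78983778]
[[459.0, 447.0], [260.0, 447.0], [494.0, 169.0], [448.0, 437.0], [410.0, 240.0], [364.0, 305.0]]
```

View pics/w2.png

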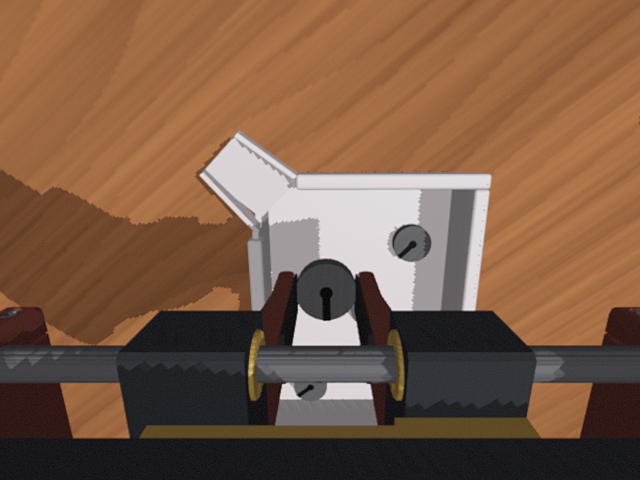

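Wrist picture: the mass is held at (326,290), and below it the lip quarter of the tray is free; mass_a is at (411,243), clear of the fingers. The tray corner (491,174) agrees with the prediction to about 2-3 mm.

>>> {"name": "step_arm", "arguments": {
  "commands": "0 0 0.25 0; 0 0 0.5 0; 0 0 0.7 0; 0 0 0.82 0; 0 0 0.88 0; 0 0 0.9 0; 0 0 0.9 0"
}}

```text
t: 7.6
eef_pos: [0.5289, 0.0314, 0.0247]
tcp_rot: [0.326, 0.945, 0.0, 0.0]
contact_force: [-0.0, -0.5, -1.4]
width: 0.325
```

>>> {"name": "step_arm", "arguments": {
  "commands": "0 0 0.008 0; 0 0 0.008 0; 0 0 0.008 0"
}}

```text
t: 7.9
eef_pos: [0.5288, 0.0319, 0.0238]
tcp_rot: [0.326, 0.945, 0.0, 0.0]
contact_force: [0.1, -0.1, -1.0]
width: 0.323
```

>>> {"name": "step_arm", "arguments": {
  "commands": "0 0 0.008 0; 0 0 0.008 0; 0 0 0.008 0"
}}

```text
t: 8.2
eef_pos: [0.5287, 0.0318, 0.0225]
tcp_rot: [0.326, 0.945, 0.0, 0.0]
contact_force: [-0.4, 0.5, 1.2]
width: 0.327
```

>>> {"name": "step_arm", "arguments": {
  "commands": "0 0 0.006 0; 0 0 0.006 0; 0 0 0.006 0"
}}

```text
t: 8.5
eef_pos: [0.5293, 0.0318, 0.0224]
tcp_rot: [0.326, 0.945, 0.0, 0.001]
contact_force: [-0.4, 0.4, 8.3]
width: 0.33
```

The mass rests on the floor at the expected height, so I'm releasing it.

>>> {"name": "step_arm", "arguments": {
  "commands": "0 0 -0.004 0; 0 0 -0.004 0; 0 0 -0.004 0; 0 0 -0.004 0",
  "fingers": 40
}}

```text
t: 8.9
eef_pos: [0.5283, 0.0317, 0.0219]
tcp_rot: [0.326, 0.945, -0.0, -0.0]
contact_force: [-1.1, -0.6, 0.8]
width: 0.453
```

>>> {"name": "step_arm", "arguments": {
  "commands": "0 0 -0.1 0; 0 0 -0.4 0; 0 0 -0.7 0; 0 0 -1 0; 0 0 -1 0"
}}

```text
t: 9.4
eef_pos: [0.5315, 0.0317, 0.1471]
tcp_rot: [0.326, 0.945, 0.002, 0.004]
contact_force: [0.1, 0.6, -0.2]
width: 0.453
```

```bash
python3 - <<'E'
from h import *
o=manip.observe();c=manip.calibration("wrist");im=manip.get_image("wrist")
t=manip.get_image("top")[140:320,220:400]; s=manip.get_image("scene")[180:330,280:410]
A=np.zeros((600,800,3),np.uint8); A[:240,:320]=cv2.resize(im,(320,240));
A[:540,330:690]=0
A[:360,330:690]=cv2.resize(t,None,fx=2,fy=2); A[250:550,0:260]=cv2.resize(s,None,fx=2,fy=2)
save("m3.png",A)
p=np.load("tray.npy")
print(o["t"],o["eef_pos"],o["contact_force"],o["width"],R.from_euler("z",-p[2]).apply(o["eef_pos"]-[p[0],p[1],0])*1e3)
E
```

```text
9.4 [0.53150957 0.03173872 0.1471176 ] [ 0.09281388  0.64928454 -0.16617636] 0.4530344387819028 [-51.97474967 -25.29103158 147.11759773]
```

View pics/m3.png

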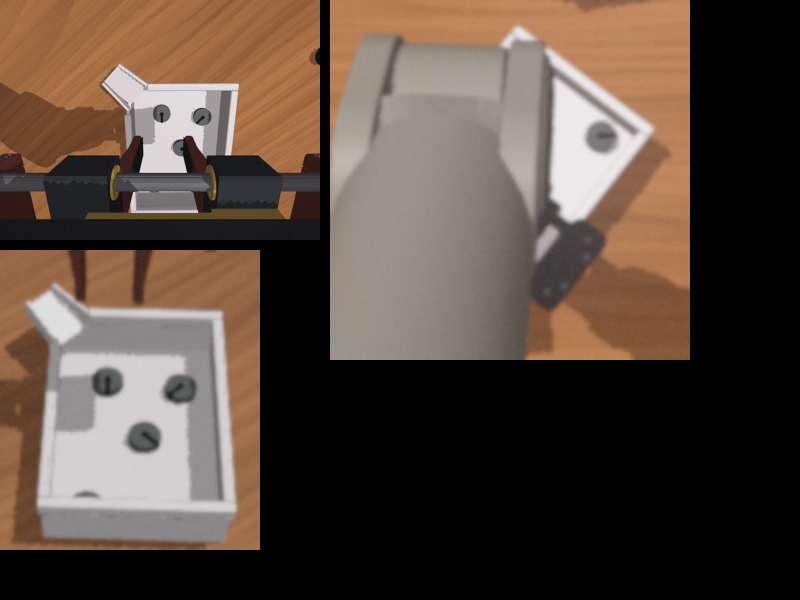

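Combined picture: the stray now lies in the tray at about (161,113) in the small wrist view, all four masses flat and the tray unmoved. Next, over the +y rim near the high corner.

>>> {"name": "step_arm", "arguments": {
  "commands": "-0.15 0.1 0 0; -0.3 0.23 0 0; -0.45 0.35 0 0; -0.54 0.42 0 0"
}}

```text
t: 9.95
eef_pos: [0.611, 0.0315, 0.1403]
tcp_rot: [0.326, 0.945, -0.001, -0.001]
contact_force: [-0.3, 0.1, 0.0]
width: 0.453
```

>>> {"name": "step_arm", "arguments": {
  "commands": "-0.15 0.1 0 0; -0.3 0.23 0 0; -0.45 0.35 0 0; -0.54 0.42 0 0; -0.54 0.42 0 0; -0.54 0.42 0 0"
}}

```text
t: 10.55
eef_pos: [0.6914, 0.0309, 0.1404]
tcp_rot: [0.326, 0.945, -0.001, -0.001]
contact_force: [0.7, 0.8, -0.7]
width: 0.454
```

```bash
python3 - <<'E'
from h import *
o=manip.observe();c=manip.calibration("wrist");im=manip.get_image("wrist");save("w4.png",im)
p=np.load("tray.npy")
print(o["t"],o["joint_pos"].round(2),o["eef_pos"],R.from_quat(o["tcp_rot"]).as_matrix().round(3).tolist(),R.from_euler("z",-p[2]).apply(o["eef_pos"]-[p[0],p[1],0])*1e3)
loc=np.array([(0,80,55),(0,70,55),(-110,80,55),(-60,80,55),(-60,70,55),(-50,-80,55)])/1e3
print(proj(c,R.from_euler("z",p[2]).apply(loc)+[p[0],p[1],0]).round(1).tolist())
E
```

```text
10.55 [-0.42  0.63  0.42  1.61 -0.3   0.97  1.01] [0.69135286 0.03089317 0.14035125] [[-0.787, 0.617, -0.003], [0.617, 0.787, -0.001], [0.002, -0.002, -1.0]] [ 74.5116254   72.44222771 140.35125025]
[[337.7, 138.0], [322.3, 138.0], [339.2, -65.2], [338.5, 34.1], [321.9, 34.2], [76.3, 53.1]]
```

View pics/w4.png

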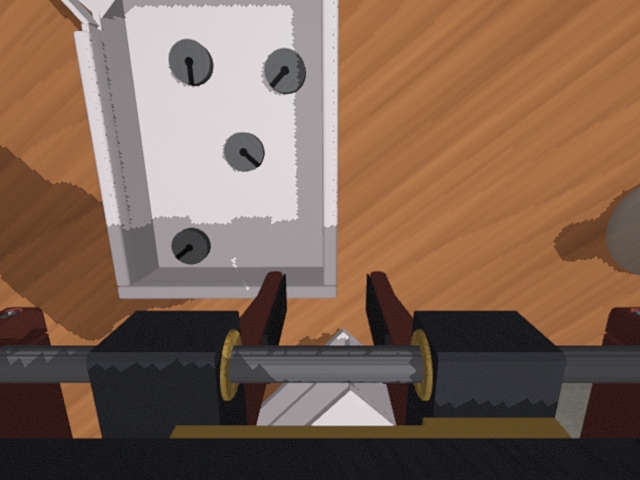

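Wrist picture: the +y rim's outer edge is at column 337–338, as predicted, so the tray fix is good. The tube rack shows just beyond at (340,380), so I'm checking its clearance before descending.

```bash
python3 - <<'E'
from h import *
for n,a,b in [("rack near-left",(328,121),(413,339)),("far-left",(323,86),(447,363)),("tube tip",(346,78),(421,338)),("flask top",(176,62),(585,265))]:
    print(n,tri([(T,*a),(S,*b)]).round(3))
c=manip.calibration("wrist")
print("rack corner seen in wrist at z .05/.07",onz(c,343,331,.05),onz(c,343,331,.07))
p=np.load("tray.npy");Rz=R.from_euler("z",p[2]);
piv=np.array([-.107,-.077,0]);ax=np.array([-.077,.107,0]);ax/=np.linalg.norm(ax)
g=np.array([.075,.075,.048])
for sgn in(1,-1):
  for a in(5,10,15,20,25,28):
    q=R.from_rotvec(sgn*np.radians(a)*ax); 
    d=q.apply(g-piv)+piv-g
    yw=q.apply([1,0,0]);yn=q.apply([0,1,0]);
    print(sgn*a,(d*1e3).round(1),"tool",(d*[-1,1,-1]/.12).round(3),"x-wall dir yaw",np.degrees(np.arctan2(yw[1],yw[0])).round(1),"high",((q.apply(np.array([.11,.08,.055])-piv)+piv)*1e3).round(0))
E
```

```text
rack near-left [ 0.781 -0.01   0.068]
far-left [ 0.842 -0.002  0.083]
tube tip [ 0.816 -0.043  0.163]
flask top [0.862 0.254 0.133]
rack corner seen in wrist at z .05/.07 [ 0.75295739 -0.0008926   0.05      ] [0.74316183 0.00543938 0.07      ]
5 [  2.7   1.9 -20.8] tool [-0.022  0.016  0.173] x-wall dir yaw -0.1 high [113.  82.  31.]
10 [  3.8   2.8 -41.8] tool [-0.032  0.023  0.348] x-wall dir yaw -0.4 high [114.  83.   8.]
15 [  3.5   2.5 -62.8] tool [-0.03   0.021  0.524] x-wall dir yaw -0.9 high [114.  83. -16.]
20 [  1.7   1.3 -83.8] tool [-0.015  0.01   0.698] x-wall dir yaw -1.7 high [112.  82. -40.]
25 [  -1.5   -1.1 -104.5] tool [ 0.013 -0.009  0.87 ] x-wall dir yaw -2.7 high [108.  79. -63.]
28 [  -4.2   -3.  -116.7] tool [ 0.035 -0.025  0.972] x-wall dir yaw -3.4 high [106.  77. -77.]
-5 [-4.1 -3.  20.4] tool [ 0.034 -0.025 -0.17 ] x-wall dir yaw -0.1 high [105.  77.  78.]
-10 [-9.7 -7.  40.3] tool [ 0.081 -0.058 -0.336] x-wall dir yaw -0.4 high [ 99.  72. 101.]
-15 [-16.6 -12.   59.6] tool [ 0.139 -0.1   -0.496] x-wall dir yaw -0.9 high [ 91.  66. 122.]
-20 [-24.9 -17.9  78. ] tool [ 0.208 -0.149 -0.65 ] x-wall dir yaw -1.7 high [ 82.  60. 143.]
-25 [-34.5 -24.8  95.5] tool [ 0.287 -0.207 -0.795] x-wall dir yaw -2.7 high [ 71.  52. 163.]
-28 [-40.8 -29.3 105.4] tool [ 0.34  -0.244 -0.878] x-wall dir yaw -3.4 high [ 64.  47. 174.]
```

Clearance is good: the rack corner is about 50 mm off the gripper body. I can't tilt the tool, so the tray must pivot in the pads. I'll pinch shallowly near the high corner, about 7 mm of overlap.

>>> {"name": "step_arm", "arguments": {
  "commands": "-0.05 0.02 0.2 0; -0.05 0.02 0.4 0; -0.05 0.02 0.55 0; -0.05 0.02 0.63 0; -0.05 0.02 0.65 0; -0.05 0.02 0.65 0"
}}

```text
t: 11.2
eef_pos: [0.6989, 0.0293, 0.0643]
tcp_rot: [0.326, 0.945, 0.0, 0.0]
contact_force: [-0.4, -0.6, 0.6]
width: 0.454
```

>>> {"name": "step_arm", "arguments": {
  "commands": "0 0 0 0; 0 0 0 0; 0 0 0 0; 0 0 0 0; 0 0 0 0; 0 0 0 0; 0 0 0 0; 0 0 0 0",
  "fingers": 0
}}

```text
t: 12.0
eef_pos: [0.6989, 0.0293, 0.0645]
tcp_rot: [0.326, 0.945, 0.0, 0.0]
contact_force: [-1.6, 0.2, 5.8]
width: 0.107
```

```bash
python3 - <<'E'
from h import *
p=np.load("tray.npy");o=manip.observe()
g=R.from_euler("z",-p[2]).apply(o["eef_pos"]-[p[0],p[1],0]);print(o["t"],g*1e3,o["width"]*88,o["contact_force"],o["torque"])
piv=np.array([-.107,-.077,0]);ax=np.array([.077,-.107,0]);ax/=np.linalg.norm(ax); g[2]=.0515;g[1]=.075
for a in(3,6,9,12,15,18,21,24,27,29):
    q=R.from_rotvec(np.radians(a)*ax);d=q.apply(g-piv)+piv-g
    print(a,(d*[-1,1,-1]/.12).round(3))
E
```

```text
12.0 [81.47857168 75.83509714 64.46955232] 9.439921069059183 [-1.63069351  0.19338819  5.79444429] [-0.10782219  0.54975505  0.08563949]
3 [ 0.02  -0.015 -0.105]
6 [ 0.045 -0.033 -0.208]
9 [ 0.075 -0.054 -0.31 ]
12 [ 0.108 -0.078 -0.41 ]
15 [ 0.146 -0.105 -0.507]
18 [ 0.188 -0.135 -0.602]
21 [ 0.233 -0.168 -0.694]
24 [ 0.283 -0.204 -0.782]
27 [ 0.336 -0.242 -0.868]
29 [ 0.374 -0.269 -0.923]
```

Overlap is only about 4.5 mm, so I'm reseating 3 mm deeper.

>>> {"name": "step_arm", "arguments": {
  "commands": "0 0 0 0; 0 0 0 0; 0 0 0 0; 0 0 0.028 0; 0 0 0.028 0",
  "fingers": 30
}}

```text
t: 12.5
eef_pos: [0.6985, 0.0295, 0.06]
tcp_rot: [0.326, 0.945, -0.0, -0.0]
contact_force: [0.1, 0.0, 0.3]
width: 0.339
```

>>> {"name": "step_arm", "arguments": {
  "commands": "0 0 0 0; 0 0 0 0; 0 0 0 0; 0 0 0 0; 0 0 0 0; 0 0 0 0",
  "fingers": 0
}}

```text
t: 13.1
eef_pos: [0.6989, 0.0294, 0.0608]
tcp_rot: [0.326, 0.945, 0.0, 0.0]
contact_force: [0.8, 0.7, -0.4]
width: 0.113
```

>>> {"name": "step_arm", "arguments": {
  "commands": "0.007 -0.005 -0.035 0; 0.013 -0.01 -0.07 0; 0.02 -0.015 -0.105 0; 0.028 -0.02 -0.14 0; 0.036 -0.026 -0.175 0; 0.045 -0.033 -0.208 0; 0.045 -0.033 -0.208 0"
}}

```text
t: 13.8
eef_pos: [0.6924, 0.0296, 0.0865]
tcp_rot: [0.326, 0.945, 0.0, 0.0]
contact_force: [-0.6, -0.7, -2.8]
width: 0.112
```

```bash
python3 - <<'E'
from h import *
o=manip.observe();s=manip.get_image("scene")[130:330,240:440];im=manip.get_image("wrist")
A=np.zeros((600,800,3),np.uint8);A[:600,:600]=cv2.resize(s,None,fx=3,fy=3);A[450:,600:]=cv2.resize(im,(200,150));save("t1.png",A)
print(o["t"],o["eef_pos"],o["width"]*88,o["contact_force"],o["torque"])
E
```

```text
13.8 [0.69236176 0.02962879 0.08646339] 9.861981482322376 [-0.6421117  -0.66565667 -2.83035194] [-0.05474688 -0.3367207   0.0422875 ]
```

View pics/t1.png

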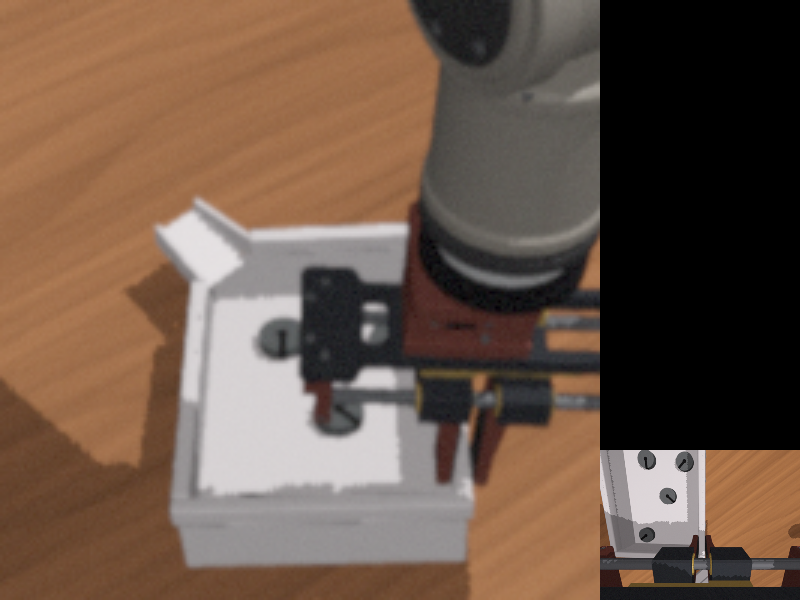

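Scene crop: the tray is lifting with the near rim corners at about (298,297.7) and (397.3,296.7), masses still in place. I'm fitting the actual tilt direction.

```bash
cat >> h.py <<'E'
from scipy.optimize import least_squares
p0=np.load("tray.npy") if __import__("os").path.exists("tray.npy") else None
PIV=np.array([-.107,-.077,0])
def W3(x,q): # x=rx,ry,rz about the pivot in tray frame, shift
    l=R.from_rotvec(x[:3]).apply(np.asarray(q)-PIV)+PIV+[x[3],x[4],0]
    return R.from_euler("z",p0[2]).apply(l)+[p0[0],p0[1],0]
def fit(loc,obs):
    def f(x): return np.r_[np.concatenate([proj(c,W3(x,[q]))[0]-uv for q,(c,uv) in zip(loc,obs)]),x[2]*30,x[3]*300,x[4]*300]
    r=least_squares(f,[0,-.1,0,0,0]);return r.x,f(r.x)
E
python3 - <<'E'
from h import *
L=np.array([(110,-80,55),(110,80,55),(110,-80,41)])/1e3
for before in (1,0):
    uv=[(298.9,305),(397.7,307)] if before else [(298,297.7),(397.3,296.7)]
    x,r=fit(L[:2],[(S,np.array(u)) for u in uv]);print(np.degrees(x[:3]).round(1),x[3:],r.round(1))
for rv in([0,-6,0],[3.5,-4.9,0],[0,-8,0]): print(rv,proj(S,W3(np.r_[np.radians(rv),0,0],L)).round(1).tolist())
E
```

```text
[ 0.3 -0.   0.5] [-0.00121241 -0.00028666] [-0.6 -0.   0.6  0.1  0.3 -0.4 -0.1]
[ 2.9 -3.8  0.8] [-0.00194498 -0.00021964] [-1.1  0.1  1.1  0.1  0.4 -0.6 -0.1]
[0, -6, 0] [[297.1, 294.3], [398.9, 297.5], [297.4, 299.9]]
[3.5, -4.9, 0] [[294.7, 296.5], [396.7, 296.1], [295.6, 301.9]]
[0, -8, 0] [[297.0, 290.3], [399.4, 293.4], [297.3, 296.1]]
```

Fit: the tilt is 2.9° about x and −3.8° about y, along the diagonal to the lip corner as wanted. Continuing.

>>> {"name": "step_arm", "arguments": {
  "commands": "0.01 -0.007 -0.035 0; 0.02 -0.014 -0.068 0; 0.03 -0.021 -0.102 0; 0.04 -0.029 -0.136 0; 0.052 -0.037 -0.17 0; 0.063 -0.045 -0.202 0; 0.075 -0.054 -0.235 0; 0.088 -0.063 -0.267 0; 0.101 -0.072 -0.3 0; 0.101 -0.072 -0.3 0"
}}

```text
t: 14.9
eef_pos: [0.6774, 0.0302, 0.1224]
tcp_rot: [0.326, 0.945, 0.0, 0.0]
contact_force: [-0.9, 0.7, -3.5]
width: 0.12
```

>>> {"name": "step_arm", "arguments": {
  "commands": "0.014 -0.01 -0.032 0; 0.028 -0.02 -0.064 0; 0.042 -0.03 -0.095 0; 0.057 -0.041 -0.126 0; 0.072 -0.052 -0.157 0; 0.087 -0.063 -0.187 0; 0.103 -0.075 -0.217 0; 0.12 -0.087 -0.246 0; 0.137 -0.099 -0.275 0; 0.137 -0.099 -0.275 0; 0.137 -0.099 -0.275 0"
}}

```text
t: 16.0
eef_pos: [0.6572, 0.0311, 0.1548]
tcp_rot: [0.326, 0.945, 0.0, 0.0]
contact_force: [1.0, -0.5, -2.2]
width: 0.119
```

```bash
python3 - <<'E'
from h import *
o=manip.observe();s=manip.get_image("scene")[110:310,240:440];im=manip.get_image("wrist");t=manip.get_image("top")[140:340,220:380]
A=np.zeros((600,800,3),np.uint8);A[:400,:400]=cv2.resize(s,None,fx=2,fy=2);A[:300,400:]=cv2.resize(im,(400,300));A[300:,500:740]=cv2.resize(t,(240,300));save("t2.png",A)
print(o["t"],o["eef_pos"],o["width"]*88,o["contact_force"],o["torque"])
E
```

```text
16.0 [0.65715508 0.03107766 0.15484964] 10.480512597662964 [ 1.01407932 -0.46822169 -2.19128594] [ 0.02091147 -0.25332815 -0.03683027]
```

View pics/t2.png

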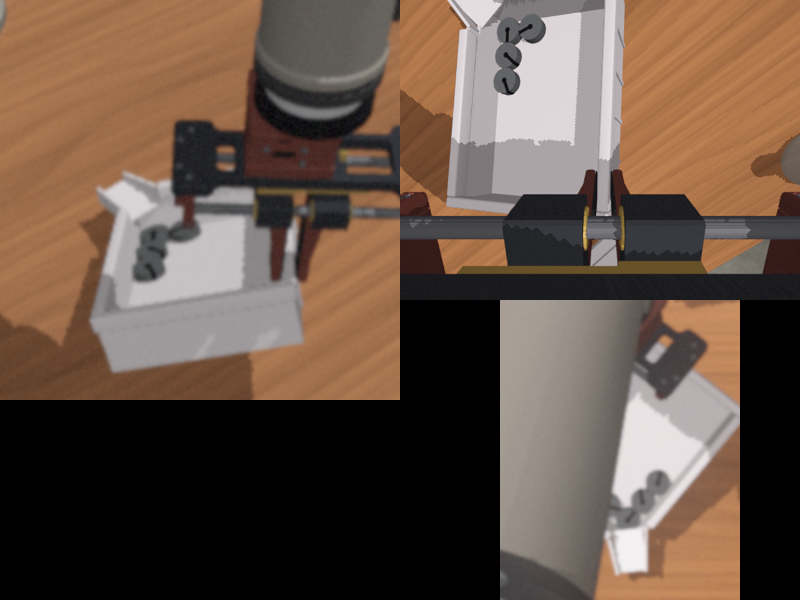

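Picture: all four masses have run to the lip end — one in the corner, one beside it on the −x wall, two more in a row along the −y wall, all touching; nothing spilt. Fitting the tilt and the masses' places.

```bash
python3 - <<'E'
from h import *
c=manip.calibration("wrist")
L=np.array([(110,-80,55),(110,80,55),(110,-77,0),(110,77,0),(110,-80,55)])/1e3
L[2:4,0]=.107
x,r=fit(L,[(S,np.array(u)) for u in [(286,270),(389,252),(296,296),(390.5,281)]]+[(c,np.array((75,331)))])
print(np.degrees(x[:3]).round(1),x[3:],r.round(1))
q=R.from_rotvec(x[:3]);n=q.apply([0,0,1]);print("tilt",np.degrees(np.arccos(n[2])),"downhill dir (tray) deg",np.degrees(np.arctan2(n[1],n[0])),"want",np.degrees(np.arctan2(-73,-103)))
for u,v in [(510,30),(532,27),(509,56),(507,81)]:
    e,d=ray(c,(u-400)*1.6,v*1.6)
    a=W3(x,[[0,0,.013]])[0];N=R.from_euler("z",p0[2]).apply(n);w=e+d*(N@(a-e))/(N@d)
    l=R.from_euler("z",-p0[2]).apply(w-[p0[0],p0[1],0]);l=q.inv().apply(l-PIV-[x[3],x[4],0])+PIV;print("mass",(l*1e3).round(0))
E
```

```text
[ 14.  -18.2   1.1] [ 0.00208778 -0.00121498] [-1.3 -0.5 -0.7  0.6  0.2 -0.5  1.5 -0.1  0.2 -0.1  0.6  0.6 -0.4]
tilt 22.939609960460125 downhill dir (tray) deg -141.82528753650888 want -144.6733554324035
mass [-85. -51.  13.]
mass [-85. -22.  13.]
mass [-55. -51.  13.]
mass [-26. -52.  13.]
```

Tilt is 23°, pointed within 3° of the lip corner, and the masses are packed. I'm adding about 4° to be safely inside 25–30° and letting it settle.

>>> {"name": "step_arm", "arguments": {
  "commands": "0.016 -0.012 -0.023 0; 0.032 -0.023 -0.046 0; 0.048 -0.034 -0.07 0; 0.064 -0.046 -0.092 0; 0.08 -0.057 -0.115 0; 0.095 -0.068 -0.135 0; 0.095 -0.068 -0.135 0; 0.095 -0.068 -0.135 0; 0.095 -0.068 -0.135 0; 0.095 -0.068 -0.135 0; 0.095 -0.068 -0.135 0; 0.095 -0.068 -0.135 0"
}}

```text
t: 17.35
eef_pos: [0.643, 0.0316, 0.1708]
tcp_rot: [0.326, 0.945, -0.0, -0.0]
contact_force: [1.9, 0.2, -2.2]
width: 0.117
```

>>> {"name": "step_arm", "arguments": {
  "commands": "0 0 0 0; 0 0 0 0; 0 0 0 0; 0 0 0 0; 0 0 0 0; 0 0 0 0; 0 0 0 0; 0 0 0 0; 0 0 0 0; 0 0 0 0; 0 0 0 0; 0 0 0 0"
}}

```text
t: 18.55
eef_pos: [0.643, 0.0316, 0.1709]
tcp_rot: [0.326, 0.945, -0.0, -0.0]
contact_force: [1.0, 0.6, -1.7]
width: 0.118
```

```bash
python3 - <<'E'
from h import *
o=manip.observe();s=manip.get_image("scene")[100:300,240:440];im=manip.get_image("wrist");t=manip.get_image("top")
A=np.zeros((600,800,3),np.uint8);A[:400,:400]=cv2.resize(s,None,fx=2,fy=2);A[:300,400:]=cv2.resize(im,(400,300));A[300:,400:]=cv2.resize(t,(400,300));save("t3.png",A)
print(o["t"],o["eef_pos"],o["width"]*88,o["contact_force"],o["torque"],abs(o["joint_velocities"]).max())
E
```

```text
18.55 [0.6429933  0.03162161 0.17086009] 10.374479389668005 [ 1.03760714  0.57717968 -1.65336025] [ 0.13481498 -0.44937839 -0.07501331] 0.0016318433101344845
```

View pics/t3.png

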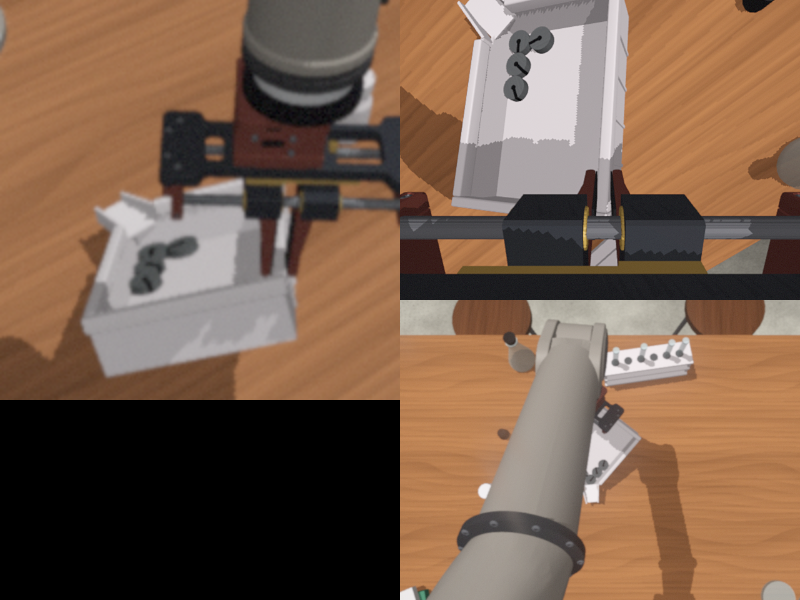

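Picture: the four masses stay packed in the lip corner, nothing spilt, bung and bottle where they were, arm still. I'll check the final tilt and hand in if it holds.

```bash
python3 - <<'E'
from h import *
c=manip.calibration("wrist")
L=np.array([(110,-80,55),(110,80,55),(107,-77,0),(107,77,0),(110,-80,55)])/1e3
x,r=fit(L,[(S,np.array(u)) for u in [(282,262.5),(387.5,241.5),(293.5,288),(388,271)]]+[(c,np.array((85,328)))])
q=R.from_rotvec(x[:3]);n=q.apply([0,0,1]);tilt=np.degrees(np.arccos(n[2]));d=np.degrees(np.arctan2(n[1],n[0]))
print(np.degrees(x[:3]).round(1),x[3:],r.round(1),tilt,d)
for u,v in [(520,42),(542,40),(518,65),(515,90)]:
    e,k=ray(c,(u-400)*1.6,v*1.6)
    a=W3(x,[[0,0,.013]])[0];N=R.from_euler("z",p0[2]).apply(n);w=e+k*(N@(a-e))/(N@k)
    l=R.from_euler("z",-p0[2]).apply(w-[p0[0],p0[1],0]);l=q.inv().apply(l-PIV-[x[3],x[4],0])+PIV;print("mass",(l*1e3).round(0))
o=manip.observe();print(o["width"]*88)
if 24<tilt<31 and abs(d+145)<10: print(manip.job_done())
E
```

```text
[ 15.  -21.8   0.5] [-0.00014985 -0.00148865] [-0.8 -2.6 -2.8 -0.  -0.4 -0.3  1.3  0.7  1.2  0.5  0.3 -0.  -0.4] 26.43158194930928 -145.2078442007195
mass [-84. -53.  13.]
mass [-83. -23.  13.]
mass [-54. -53.  13.]
mass [-22. -55.  13.]
10.462820043529112
the job is handed in; nothing more can be done
None
```

I laid the stray mass in the tray while it stood flat and let go. I then pinched the rim near the high corner and tipped the tray until all four masses slid into the lip corner. The job is handed in, with the arm still holding the tray tilted.

- **Tilt:** the last check measured about 26°, pointing −145.2° in the tray's frame, against −144.7° for the lip corner. The arm was still, and the tray's pivot corner had moved less than 2 mm.
- **Masses:** all four lie against each other, one in the corner, one beside it and two in a row along the −y wall. The farthest is about 80 mm from the corner.
- **Nothing disturbed:** nothing spilt, and the bung and bottle look untouched. The highest tool force in the readings was about 8 N, and the run took about 19 s.
- **Disagreement:** the measured mass positions sit about 4–5 mm farther from the two walls than flush contact would give. The tray fit was off by up to 2.8 pixels, so I put this down to the fit; the pictures show the masses packed in the corner.

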